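# Lift the vial block out of the dry-bath heater and hold it level

### The arm

A 6-joint arm with a two-finger parallel gripper is mounted at the origin on a cart in front of the work surface, level with it; the furniture and walls round the work are solid. World frame = base frame: x ahead of the robot, y to its left, z up, the work surface at z = 0. Lengths are in mm, angles in rad, forces in N, time in s.
With the tool pointing down it reaches from about 400 to 925 mm from the base axis. Payload 12.5 kg.
Tool frame: the origin (TCP) lies between the finger pads; the fingertips stand 19 mm ahead of it and the grasp point (between the pads) is the TCP (env.nose_length is the distance from the TCP to the fingertips, in mm); z points along the fingers, y is the line along which they close (so a half turn about z gives the same grasp; the last joint's range is limited). The gripper opens to 95 mm and grips with 3 to 60 N. Pads are 20 mm wide; open, the fingers measure 119 mm over their backs; the gripper's body (75 mm by 180 mm) begins 59 mm behind the grasp point.
Start: joints at [1.133, 0.491, 1.559, -0, 1.092, -0.106], TCP at [203.574, 590.933, 233.661] pointing down, gripper open.
Joint ranges: [-3.1, 3.1], [-0.84, 2.19], [0.05, 2.79], [-1.13, 4.28], [0.06, 2.93], [-2.69, 2.69]. Speed limits (rad/s): [2.22, 2.22, 2.79, 3.14, 3.14, 3.14].

### API

Orientations are given as [roll, pitch, yaw] about the fixed x, y, z axes, in that order (R = Rz(yaw) Ry(pitch) Rx(roll)).
In Python, from cell import env gives the robot as it stands. The module is installed in compiled form; this text tells all that it offers.
- The arm moves only by the tool drive_tool, never from a script. Its argument "rows" is a list that holds one entry, the list of rows, each a list of 7 numbers: the shift along the tool's x, y, z scaled (see below), then the turn, a rotation vector about the tool's x, y, z scaled (see below), then the opening, from 0 (shut) to 1 (fully open). In form: [[[tx, ty, tz, ax, ay, az, jaw], ...]]. A call has 1 to 5 rows; each row shifts and turns the commanded pose from where the row before left it, along the tool's axes as they then stand; what a row does not reach is not made up. The controller multiplies each number of a shift by 250 mm and each number of a turn by 180 degrees. A row lasts 1/8 s, in which the tool goes at most 62.5 mm and 10.7 degrees, less where a joint would pass 70% of its speed; a pose out of reach is approached as far as the arm can. A call with a number of a shift or a turn outside -1 to 1 is refused whole. A call with a gripper value outside its range is refused whole. The fingers move at their own pace and stop on an object; the grip force is fixed at half the most. Time passes only in rows, so rows that do not move let the fingers close. It gives the time, the measured TCP pose, the force, the opening and the grip force at its end, in the units of the state.
- env.state(): the state, without advancing time (a new reading comes with each control period).
- env.read_camera(name): name is "side" or "top"; returns a dict with "color" (480x640x3 uint8, blue, green, red), "camera_matrix" (3x3 intrinsics, pixels), "k1" (the pictures are not rectified: a ray, as slopes to the right and down, at radius r is drawn at 1 + k1 r^2 times it, then the intrinsics apply), "pose" (4x4, takes a point from camera to world coordinates). Camera axes: x right, y up, looking along -z (the intrinsics and any distortion apply to the point x, -y, -z); pixel columns grow to the right and rows downward; lengths in mm; the calibration is good to about 2 mm. A picture is of the moment at which its call begins. There is no depth.
- env.job_done(): hands the job in; it is judged then, once.
Trained networks look in a picture, given as the dict that the camera call returned (one of the last four; its "shot" number tells which), for a name from the list of things; names that differ only in an ending like _2 or _b are one class to them, and where a whole thing is asked for, a point or a joint stands for the part that bears it (a point fixed in the world has none). Each returns a list of dicts, best first, with "score" (0 to 1); they miss things now and then, are a little off and sometimes report something else, mostly with a low value. They report only what shows in the picture. A call takes as long as a camera call.
- env.search_frame(name, picture): "at" ([x, y, z] in mm, in the coordinates of the camera as it stood for that picture, good to about 4 mm: the middle of the surface that is visible of it).
- env.place_of(name, picture): "at" ([x, y, z] in mm, in the coordinates of the camera as it stood for that picture, good to about 4 mm: a listed point, or the origin of a listed thing).
The state is a dict: "t": time; "joints": joint angles; "qvel": joint speeds; "tau": joint torques, N m; "eef_pos": TCP position; "tcp_rot": TCP orientation; "ft_force": force on the tool from outside, world axes, zero at the start; "moment": the same for the moment, N m; "opening": opening from 0.0 (shut) to 1.0 (fully open); "grip_force": force on a finger pad.
Only numpy, scipy, OpenCV 4.12 (cv2) and the standard library are available. Lean on these libraries where they do the work, as an engineer would, in place of code of your own. Each camera call takes 0.05 s, during which the arm holds its last target. There are 200 camera calls.

### The job

Open the clear cover of the dry-bath heater by its black grip and lower it gently back onto its stop, without letting it fall open or shut. Then lift the aluminium block with its four vials straight up out of the well by the black T-handle, and finish while still holding it steady and level over the open well, its underside about 6 cm above the well's rim, so that the well can be inspected. The vials stay fully seated in the block, and the bottles and the screwdriver standing around stay where they are.

Things in the scene. Friction and masses are not known exactly. Their poses are not given: they have to be found in the camera images.
- heater: White dry-bath heater, fixed, 164 mm deep (x), 108 wide (y), 65 high without cover. Origin on the bench under the middle of its well, z up; the sloping control panel is on its -x side, towards the robot, reaching 110 mm from the origin; the back is 54 mm behind (+x). The well is 68 (x) x 80 (y) mm, its floor 25 mm and its rim 65 mm above the bench.
- well_rim (a point): Middle of the well's mouth, 65 mm straight above the heater's origin; axes as the heater's.
- cover (a joint): Angle of the clear box-shaped cover (101 x 92 x 65 mm, 0.15 kg) about its hinge at the back of the heater: 0 closed, growing as the front swings up and back, 1.83 on its stop. Lightly damped: below about 0.95 its weight swings it shut, above it swings open, so guide it all the way; on the stop it stays.
- cover_hinge (a point): Middle of the cover's hinge axis, fixed: 46 mm behind (+x) and 65 mm above the heater's origin; the axis is the heater's y. (Its frame turns with the cover.)
- cover_grip (a point): Centre of the cover's black roller grip, 18 mm thick, 24 mm long along the heater's y, on a stem 32 mm off the cover's front wall. Pinch its two flat ends from above (fingers closing along the heater's y). Closed, it lies 133 mm in front (-x) of and 35 mm above the hinge axis; it swings round that axis and turns between the fingers.
- block: Aluminium heating block, 64 (x) x 76 (y) x 40 mm, 0.5 to 0.8 kg with its vials, standing loose in the well with 2 mm play on each side. Origin at the centre of its underside, axes parallel to the heater's at the start.
- handle (a point): Centre of the block's black T-handle, 90 mm straight above the block's origin: a bar 48 mm long along the block's x, 16 mm wide (y), 16 mm high, on a thin steel rod. Grip it in the middle from above, fingers closing along the block's y. The vial caps reach up to 35 mm below this point.
- vial1: Small capped glass vial, 17 mm across, 45 mm tall, 12 g, standing upright in one of the block's four 30 mm deep holes (front, right as the robot sees it); origin at the centre of its underside, 10 mm above the block's underside when seated.
- vial2: Small capped glass vial, 17 mm across, 45 mm tall, 12 g, standing upright in one of the block's four 30 mm deep holes (front, left as the robot sees it); origin at the centre of its underside, 10 mm above the block's underside when seated.
- vial3: Small capped glass vial, 17 mm across, 45 mm tall, 12 g, standing upright in one of the block's four 30 mm deep holes (back, right as the robot sees it); origin at the centre of its underside, 10 mm above the block's underside when seated.
- vial4: Small capped glass vial, 17 mm across, 45 mm tall, 12 g, standing upright in one of the block's four 30 mm deep holes (back, left as the robot sees it); origin at the centre of its underside, 10 mm above the block's underside when seated.
- amber_bottle: Bystander: amber glass bottle with black cap, 33 mm across, 81 mm tall, origin under its centre.
- dropper_bottle: Bystander: white squeeze bottle with a needle nozzle, 40 mm across, 104 mm tall, behind the heater; origin under its centre.
- ball_driver: Bystander: red-handled screwdriver, 197 mm long, lying on the bench right of the heater.

How it is judged (in metres and radians):
On the way, in this order (a step that is already met when the one before it is completed fails the run):
1. the cover lies open on its stop, the block still in the well (value of joint cover above 1.77 rad and velocity of joint cover between -0.2 and 0.2 rad/s and z of block in the frame of heater below 0.035 m), for 0.3 s.
2. the block is drawn clear of the well, upright, with its vials seated (z of block in the frame of heater above 0.075 m and angle between block's own z axis and vertical below 0.2 rad and z of vial1 in the frame of block between 0.004 and 0.018 m and z of vial2 in the frame of block between 0.004 and 0.018 m and z of vial3 in the frame of block between 0.004 and 0.018 m and z of vial4 in the frame of block between 0.004 and 0.018 m), for 0.2 s.
At the end, for the whole second after the job is handed in: Cover open on its stop (within 0.06 rad); block held by the fingers over the well (within 50 mm), underside 35 to 185 mm above the rim, level within 0.09 rad, still (20 mm/s, 0.15 rad/s), touching neither heater nor cover; all four vials seated within 8 mm (value of joint cover above 1.77 rad and z of block in the frame of heater between 0.1 and 0.25 m and horizontal distance between block and well_rim below 0.05 m and angle between block's own z axis and vertical below 0.09 rad and contact force between the fingers and block above 2 N and contact force between block and heater below 0.1 N and linear speed of block below 0.02 m/s and angular speed of block below 0.15 rad/s and z of vial1 in the frame of block between 0.004 and 0.018 m and z of vial2 in the frame of block between 0.004 and 0.018 m and z of vial3 in the frame of block between 0.004 and 0.018 m and z of vial4 in the frame of block between 0.004 and 0.018 m); the arm keeps its last pose, push and grip.
It fails at once if the cover is slammed or let fall (faster than 2.5 rad/s) (velocity of joint cover above 2.5 rad/s or velocity of joint cover below -2.5 rad/s).
It fails at once if the block is tipped by more than 0.3 rad (angle between block's own z axis and vertical above 0.3 rad).
It fails at once if a bystander is moved by more than 20 mm (distance of any of amber_bottle, dropper_bottle, ball_driver from where it was at the start of the episode above 0.02 m).
It also fails if it takes over 51 s, if anything falls off the work surface, if the arm or the gripper's body presses on something with over 40 N, if the wrist force passes 120 N, or if a joint passes its speed limit or range.

## Working session

There is one attempt and no reset: what is moved stays moved. The work goes in short steps, Python scripts to look and compute and a tool call to move; the robot and the scene stay as the last step left them, time stands still between calls to the robot, and variables do not carry over. Pictures are saved under pics/ and viewed, at most 10 in all, crops included, and the job is handed in when it is done.

Besides the shell and the picture viewer there is one more tool, called after "Request:" as name(argument=value, ...), one argument or row to a line, values as JSON. drive_tool: Moves the arm, as the interface text tells. Its arguments: {"type":"object","properties":{"rows":{"type":"array","items":{"type":"array","items":{"type":"array","items":{"type":"number","minimum":-1,"maximum":1}}}}},"required":["rows"]}

```bash
mkdir -p pics; cat > h.py <<'E'
import numpy as np, cv2
from cell import env
def w(p,at): return (p["pose"]@np.r_[at,1])[:3]
def proj(p,X):
    c=np.linalg.inv(p["pose"])@np.r_[X,1]; u=np.array([c[0],-c[1]])/-c[2]
    u=u*(1+p["k1"]*(u@u)); K=p["camera_matrix"]; return K[:2,:2]@u+K[:2,2]
E
python3 - <<'E'
from h import *
s=env.state(); print(s["t"],s["eef_pos"],s["tcp_rot"],s["opening"],env.nose_length)
for c in ["side","top"]:
    p=env.read_camera(c); cv2.imwrite(f"pics/{c}0.png",p["color"]); print(c,p["pose"].round(2).tolist(),p["k1"])
    for n in ["heater","well_rim","cover_hinge","cover_grip","block","handle","vial1","vial2","vial3","vial4","amber_bottle","dropper_bottle","ball_driver"]:
        print(n,[(w(p,d["at"]).round(0).tolist(),round(d["score"],2),proj(p,w(p,d["at"])).round().tolist()) for d in env.place_of(n,p)[:2]])
E
```

```text
0.0 [203.48389066 590.72359994 233.07031106] [-3.14052025e+00 -1.00130530e-04  2.80977642e+00] 1.0022818618765619 19.0
side [[0.87, 0.21, -0.45, 62.65], [-0.5, 0.4, -0.77, -648.97], [0.02, 0.89, 0.45, 608.49], [0.0, 0.0, 0.0, 1.0]] -0.11631685239776837
heater [([488.0, 326.0, 3.0], 0.74, [258.0, 271.0])]
well_rim []
cover_hinge []
cover_grip [([398.0, 314.0, 99.0], 0.73, [219.0, 243.0])]
block [([491.0, 323.0, 1.0], 0.48, [260.0, 272.0])]
handle []
vial1 []
vial2 []
vial3 []
vial4 []
amber_bottle [([370.0, 59.0, 2.0], 0.92, [261.0, 357.0])]
dropper_bottle []
ball_driver [([412.0, 119.0, -1.0], 0.69, [268.0, 333.0])]
top [[-0.02, 0.99, -0.15, 421.48], [-1.0, -0.02, -0.01, 230.26], [-0.01, 0.15, 0.99, 939.29], [0.0, 0.0, 0.0, 1.0]] 0.02526137001483345
heater [([490.0, 330.0, -2.0], 0.74, [279.0, 279.0])]
well_rim []
cover_hinge []
cover_grip [([407.0, 316.0, 98.0], 0.64, [281.0, 324.0])]
block [([492.0, 330.0, -2.0], 0.32, [279.0, 278.0])]
handle []
vial1 []
vial2 []
vial3 []
vial4 []
amber_bottle []
dropper_bottle [([743.0, 355.0, -3.0], 0.96, [266.0, 152.0])]
ball_driver [([407.0, 121.0, 1.0], 0.57, [390.0, 321.0]), ([372.0, 60.0, -2.0], 0.54, [423.0, 340.0])]
```

View pics/side0.png

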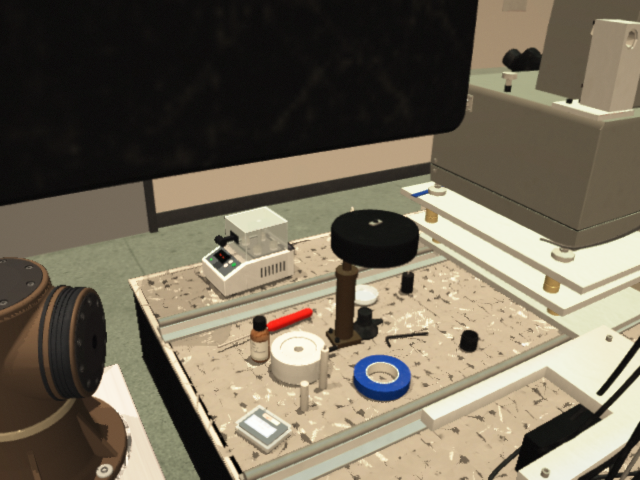

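View pics/top0.png

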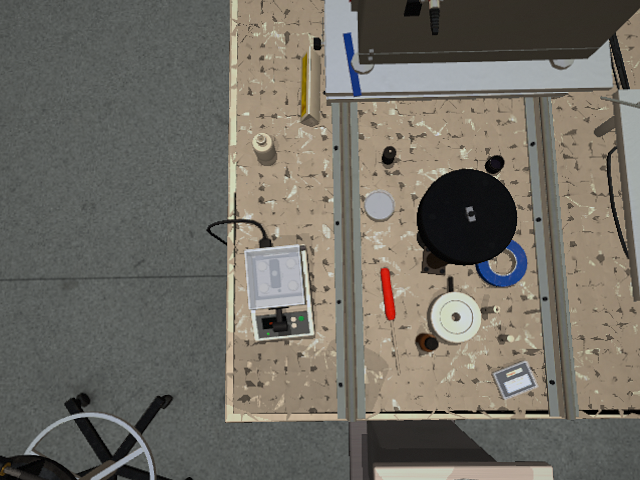

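```bash
python3 - <<'E'
from h import *
t=cv2.imread("pics/top0.png")[225:350,225:330]; s=cv2.imread("pics/side0.png")[195:305,190:305]
a=cv2.resize(t,None,fx=4,fy=4,interpolation=2)[:500]; b=cv2.resize(s,(391,374),interpolation=2)
c=np.zeros((500,a.shape[1]+b.shape[1],3),np.uint8); c[:500,:a.shape[1]]=a; c[:374,a.shape[1]:]=b
for d in "a":cv2.imwrite("pics/crop.png",c[:, :800])
E
```

```text
(no output)
```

View pics/crop.png

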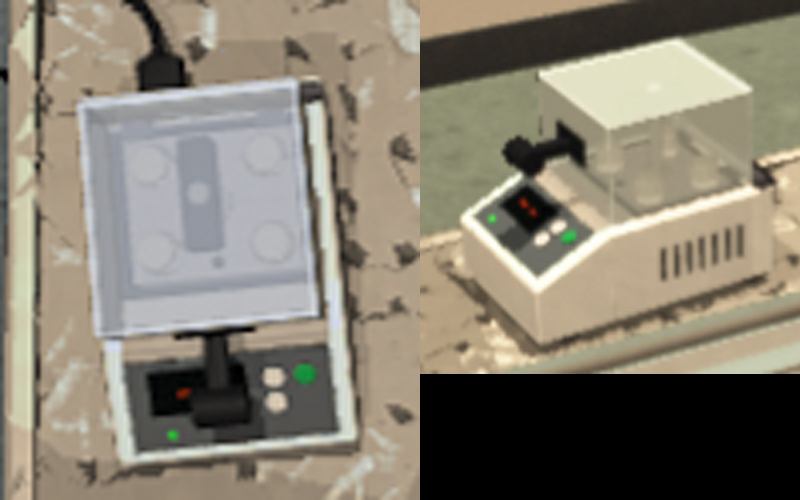

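```bash
python3 - <<'E'
from h import *
from scipy.optimize import least_squares
T=lambda a:(225+a[0]/4,225+a[1]/4); S=lambda a:(190+(a[0]-420)/3.4,195+a[1]/3.4)
pt=env.read_camera("top"); ps=env.read_camera("side")
C={'bl':(46,46,130),'br':(46,-46,130),'fr':(-55,-46,130),'fl':(-55,46,130),'g':(-87,0,100),'h':(0,0,115)}
ob=[(pt,'bl',T((80,101))),(pt,'br',T((296,80))),(pt,'fr',T((319,317))),(pt,'fl',T((97,335))),(pt,'g',T((220,402))),(pt,'h',T((200,194))),
(ps,'bl',S((680,40))),(ps,'br',S((752,88))),(ps,'fr',S((607,130))),(ps,'fl',S((540,75)))]
def X(q,P): c,s=np.cos(q[2]),np.sin(q[2]); return np.array([q[0]+c*P[0]-s*P[1],q[1]+s*P[0]+c*P[1],q[3]+P[2]])
f=lambda q:np.concatenate([proj(p,X(q,C[k]))-o for p,k,o in ob])
for sub in (ob,ob[:6],ob[6:]):
    g=lambda q:np.r_[np.concatenate([proj(p,X(q,C[k]))-np.array(o) for p,k,o in sub]),q[3]/10 if sub is not ob else 0]
    r=least_squares(g,[489,328,.1,0]); print(r.x.round(3),r.fun.round(1)); 
    for k in C: print(k,X(r.x,C[k]).round(1))
print([w(ps,d["at"]).round(1) for d in env.place_of("cover_grip",ps)],[w(pt,d["at"]).round(1) for d in env.place_of("cover_grip",pt)])
E
```

```text
[ 4.89659e+02  3.23985e+02  7.80000e-02 -2.24300e+00] [-0.4 -1.6  0.5 -1.6  0.  -0.1 -0.4  0.7  0.2  0.6  0.2  0.7 -0.3 -0.1
  1.   0.9 -0.5  0.1 -1.6 -0.1  0. ]
bl [531.9 373.4 127.8]
br [539.1 281.7 127.8]
fr [438.4 273.8 127.8]
fl [431.2 365.6 127.8]
g [402.9 317.2  97.8]
h [489.7 324.  112.8]
[ 4.89886e+02  3.25071e+02  7.80000e-02 -1.15430e+01] [-0.1 -1.   0.2 -0.9 -0.3 -0.1 -0.2  0.7  0.2  0.4  0.2  1.  -1.2]
bl [532.2 374.5 118.5]
br [539.3 282.8 118.5]
fr [438.6 274.9 118.5]
fl [431.5 366.6 118.5]
g [403.2 318.3  88.5]
h [489.9 325.1 103.5]
[ 4.97199e+02  3.39517e+02  7.70000e-02 -9.60200e+00] [-0.1 -0.1  0.8  0.6 -0.  -0.4 -0.7 -0.3 -1. ]
bl [539.5 388.9 120.4]
br [546.6 297.2 120.4]
fr [445.9 289.4 120.4]
fl [438.8 381.2 120.4]
g [410.5 332.8  90.4]
h [497.2 339.5 105.4]
[array([399.9, 317.5, 102.7]), array([4.07e+02, 1.22e+02, 3.00e-01])] [array([404.6, 318.4,  99.1])]
```

Request:
drive_tool(
  rows=[
    [[0, 0, 0, 0, 0, -0.0435, 1], [0, 0, 0, 0, 0, -0.0435, 1], [0, 0, 0, 0, 0, -0.0435, 1]],
  ],
)

```text
t: 1.98
eef_pos: [203.6, 590.9, 233.6]
tcp_rot: [3.142, 0.0, -3.059]
ft_force: [0.2, 0.3, 0.9]
opening: 1.002
grip_force: 0.0
```

```bash
cat >> h.py <<'E'
from scipy.spatial.transform import Rotation as Ro
def go(X,n=None):
    "tool-axis shift to world point X, in units"
    s=env.state(); R=Ro.from_euler("xyz",s["tcp_rot"]).as_matrix()
    d=R.T@(np.array(X)-s["eef_pos"])/250
    print("t",round(s["t"],2),"tcp",np.round(s["eef_pos"],1),"rot",np.round(s["tcp_rot"],3),"open",round(s["opening"],3),"F",np.round(s["ft_force"],1),"grip",round(s["grip_force"],1))
    print("units",d.round(4)); print("R",R.round(3).tolist())
E
python3 -c "
from h import *
go([403,317.5,180])"
```

```text
t 1.98 tcp [203.6 590.9 233.6] rot [ 3.142  0.    -3.059] open 1.002 F [0.2 0.3 0.9] grip 0.0
units [-0.7046 -1.1559  0.2145]
R [[-0.997, -0.083, 0.0], [-0.083, 0.997, 0.0], [-0.0, 0.0, -1.0]]
```

Request:
drive_tool(
  rows=[
    [[-0.1, -0.16, 0.0, 0, 0, 0, 0.6], [-0.1, -0.17, 0, 0, 0, 0, 0.6], [-0.1, -0.17, 0, 0, 0, 0, 0.6], [-0.1, -0.17, 0, 0, 0, 0, 0.6], [-0.1, -0.17, 0.05, 0, 0, 0, 0.6]],
  ],
)

```text
t: 2.6
eef_pos: [345.6, 390.3, 221.8]
tcp_rot: [3.14, 0.002, -3.063]
ft_force: [0.9, 0.4, -0.5]
opening: 0.607
grip_force: 0.0
```

Request:
drive_tool(
  rows=[
    [[-0.1, -0.16, 0.08, 0, 0, 0, 0.6], [-0.105, -0.156, 0.085, 0, 0, 0, 0.6], [0, 0, 0, 0, 0, 0, 0.6]],
  ],
)

```text
t: 2.98
eef_pos: [403.0, 314.4, 178.8]
tcp_rot: [-3.141, -0.002, -3.067]
ft_force: [-0.8, 0.4, -0.8]
opening: 0.599
grip_force: 0.0
```

```bash
python3 -c "
from h import *
go([403,317.5,99])
for c in ['top','side']:
    p=env.read_camera(c); print([(w(p,d['at']).round(1),round(d['score'],2)) for d in env.place_of('cover_grip',p)])
    u=proj(p,env.state()['eef_pos']).astype(int); i=p['color'][u[1]-60:u[1]+80,u[0]-80:u[0]+80]; cv2.imwrite('pics/a'+c+'.png',cv2.resize(i,None,fx=2.5,fy=2.5))
a=cv2.imread('pics/atop.png');b=cv2.imread('pics/aside.png');cv2.imwrite('pics/a1.png',np.hstack([a,b]))
"
```

```text
t 2.98 tcp [403.  314.4 178.8] rot [-3.141e+00 -2.000e-03 -3.067e+00] open 0.599 F [-0.8  0.4 -0.8] grip 0.0
units [-0.0016  0.0127  0.319 ]
R [[-0.997, -0.074, -0.002], [-0.074, 0.997, -0.001], [0.002, -0.001, -1.0]]
[]
[(array([400. , 317.3,  99.2]), 0.58)]
```

View pics/a1.png

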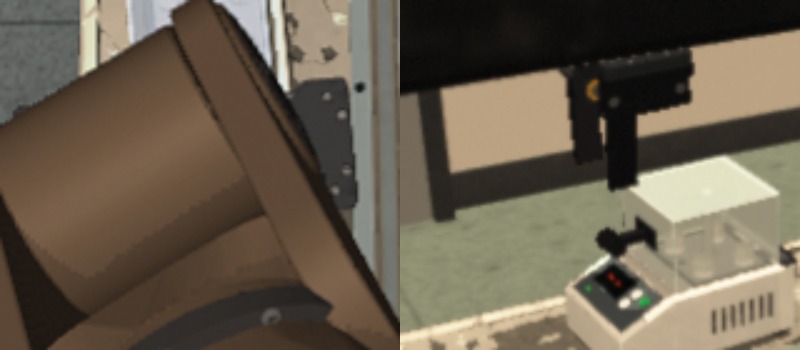

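The picture shows the gripper above the cover grip, with the grip at about (615,240) in the side crop. The fingers straddle it and the way down is clear.

Request:
drive_tool(
  rows=[
    [[0, 0.0125, 0.1, 0, 0, 0, 0.6], [0, 0, 0.1, 0, 0, 0, 0.6], [0, 0, 0.08, 0, 0, 0, 0.6], [0, 0, 0.04, 0, 0, 0, 0.6], [0, 0, 0, 0, 0, 0, 0.6]],
  ],
)

```text
t: 3.8
eef_pos: [401.3, 320.2, 99.9]
tcp_rot: [-3.142, -0.0, -3.062]
ft_force: [-0.0, -0.3, 0.4]
opening: 0.6
grip_force: 0.0
```

```bash
python3 -c "
from h import *
go([402,317.5,99])
p=env.read_camera('side'); u=proj(p,env.state()['eef_pos']).astype(int); print(u)
i=p['color'][u[1]-50:u[1]+50,u[0]-60:u[0]+60]; cv2.imwrite('pics/b1.png',cv2.resize(i,None,fx=5,fy=5,interpolation=2))
"
```

```text
t 3.8 tcp [401.3 320.2  99.9] rot [-3.142 -0.    -3.062] open 0.6 F [-0.  -0.3  0.4] grip 0.0
units [-0.002  -0.0111  0.0035]
R [[-0.997, -0.079, -0.0], [-0.079, 0.997, -0.0], [0.0, -0.0, -1.0]]
[218 240]
```

View pics/b1.png

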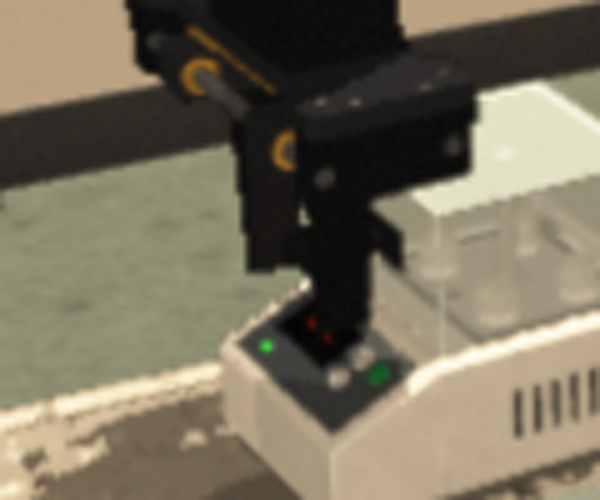

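The grip sits between the fingers at about (310,245), behind the near finger, so I correct y and close.

Request:
drive_tool(
  rows=[
    [[-0.002, -0.011, 0.003, 0, 0, 0, 0.3], [0, 0, 0, 0, 0, 0, 0], [0, 0, 0, 0, 0, 0, 0], [0, 0, 0, 0, 0, 0, 0]],
  ],
)

```text
t: 4.35
eef_pos: [402.5, 317.6, 99.4]
tcp_rot: [3.14, 0.001, -3.064]
ft_force: [-6.0, 11.8, 0.6]
opening: 0.25
grip_force: 30.0
```

```bash
cat >> h.py <<'E'
def arc(th0,th1,n,H):
    "points of the grip on its arc, as tool units per row; tool yaw as measured"
    R=Ro.from_euler("xyz",env.state()["tcp_rot"]).as_matrix(); R=Ro.from_euler("xyz",[np.pi,0,env.state()["tcp_rot"][2]]).as_matrix()
    P=lambda t: np.array([np.cos(.078)*r*np.cos(a-t),np.sin(.078)*r*np.cos(a-t),r*np.sin(a-t)])
    r=np.hypot(133,35); a=np.arctan2(35,-133)
    t=np.linspace(th0,th1,n+1)
    for i in range(n): print(round(t[i+1],3),(R.T@(P(t[i+1])-P(t[i]))/250).round(4).tolist(),(P(t[i+1])+H).round(1).tolist())
E
python3 -c "
from h import *
go([402,317.5,99]); s=env.state()['eef_pos']
H=np.array(s)-[np.cos(.078)*-133,np.sin(.078)*-133,35]; print(H)
arc(0,1.83,40,H)"
```

```text
t 4.35 tcp [402.5 317.6  99.4] rot [ 3.140e+00  1.000e-03 -3.064e+00] open 0.25 F [-6.  11.8  0.6] grip 30.0
units [ 0.0018 -0.0001  0.0016]
R [[-0.997, -0.077, 0.001], [-0.077, 0.997, 0.001], [-0.001, 0.001, -1.0]]
[535.05312926 327.92697927  64.39197602]
0.046 [-0.007, 0.0, -0.0242] [404.2, 317.7, 105.4]
0.092 [-0.0081, 0.0, -0.0238] [406.2, 317.9, 111.4]
0.137 [-0.0091, 0.0, -0.0234] [408.5, 318.0, 117.3]
0.183 [-0.0102, 0.0, -0.023] [411.0, 318.2, 123.0]
0.229 [-0.0112, 0.0, -0.0225] [413.8, 318.5, 128.6]
0.274 [-0.0123, 0.0, -0.022] [416.9, 318.7, 134.1]
0.32 [-0.0133, 0.0, -0.0214] [420.2, 318.9, 139.5]
0.366 [-0.0142, 0.0, -0.0208] [423.7, 319.2, 144.7]
0.412 [-0.0152, 0.0, -0.0201] [427.5, 319.5, 149.7]
0.458 [-0.0161, 0.0, -0.0194] [431.5, 319.8, 154.5]
0.503 [-0.0169, 0.0, -0.0186] [435.7, 320.2, 159.2]
0.549 [-0.0178, 0.0, -0.0178] [440.2, 320.5, 163.7]
0.595 [-0.0186, 0.0, -0.017] [444.8, 320.9, 167.9]
0.64 [-0.0193, 0.0, -0.0161] [449.6, 321.2, 171.9]
0.686 [-0.02, 0.0, -0.0152] [454.6, 321.6, 175.7]
0.732 [-0.0207, 0.0, -0.0143] [459.7, 322.0, 179.3]
0.778 [-0.0213, 0.0
[... 510 characters left out ...]
25, 0.0, -0.0025] [524.3, 327.1, 201.5]
1.281 [-0.0251, 0.0, -0.0014] [530.6, 327.6, 201.8]
1.327 [-0.0252, 0.0, -0.0002] [536.9, 328.1, 201.9]
1.372 [-0.0251, 0.0, 0.0009] [543.1, 328.6, 201.7]
1.418 [-0.0251, 0.0, 0.0021] [549.4, 329.0, 201.2]
1.464 [-0.025, 0.0, 0.0032] [555.6, 329.5, 200.4]
1.51 [-0.0248, 0.0, 0.0043] [561.8, 330.0, 199.3]
1.555 [-0.0246, 0.0, 0.0055] [567.9, 330.5, 197.9]
1.601 [-0.0243, 0.0, 0.0066] [574.0, 331.0, 196.3]
1.647 [-0.024, 0.0, 0.0077] [579.9, 331.4, 194.3]
1.693 [-0.0236, 0.0, 0.0088] [585.8, 331.9, 192.1]
1.738 [-0.0232, 0.0, 0.0098] [591.6, 332.3, 189.7]
1.784 [-0.0227, 0.0, 0.0109] [597.2, 332.8, 187.0]
1.83 [-0.0222, 0.0, 0.0119] [602.8, 333.2, 184.0]
```

Request:
drive_tool(
  rows=[
    [[-0.007, 0.002, -0.024, 0, 0, 0, 0], [-0.008, 0, -0.024, 0, 0, 0, 0], [-0.009, 0, -0.0235, 0, 0, 0, 0], [-0.01, 0, -0.023, 0, 0, 0, 0], [-0.011, 0, -0.0225, 0, 0, 0, 0]],
  ],
)

```text
t: 4.97
eef_pos: [414.0, 318.7, 128.9]
tcp_rot: [3.141, 0.001, -3.064]
ft_force: [1.7, 5.1, -4.2]
opening: 0.251
grip_force: 30.0
```

Request:
drive_tool(
  rows=[
    [[-0.0123, 0.001, -0.022, 0, 0, 0, 0], [-0.0133, 0, -0.0214, 0, 0, 0, 0], [-0.0142, 0, -0.0208, 0, 0, 0, 0], [-0.0152, 0, -0.02, 0, 0, 0, 0], [-0.016, 0, -0.0194, 0, 0, 0, 0]],
  ],
)

```text
t: 5.6
eef_pos: [431.3, 320.1, 154.6]
tcp_rot: [3.141, -0.0, -3.064]
ft_force: [2.1, 6.2, -5.6]
opening: 0.25
grip_force: 30.0
```

Request:
drive_tool(
  rows=[
    [[-0.017, 0, -0.0186, 0, 0, 0, 0], [-0.0178, 0, -0.0178, 0, 0, 0, 0], [-0.0186, 0, -0.017, 0, 0, 0, 0], [-0.0193, 0, -0.016, 0, 0, 0, 0], [-0.02, 0, -0.0152, 0, 0, 0, 0]],
  ],
)

```text
t: 6.22
eef_pos: [454.0, 322.0, 175.6]
tcp_rot: [3.141, -0.001, -3.064]
ft_force: [-0.7, 6.8, -4.0]
opening: 0.251
grip_force: 30.0
```

Request:
drive_tool(
  rows=[
    [[-0.0207, 0, -0.0143, 0, 0, 0, 0], [-0.0213, 0, -0.0133, 0, 0, 0, 0], [-0.022, 0, -0.0123, 0, 0, 0, 0], [-0.0225, 0, -0.0113, 0, 0, 0, 0], [-0.023, 0, -0.0103, 0, 0, 0, 0]],
  ],
)

```text
t: 6.85
eef_pos: [481.0, 324.3, 191.1]
tcp_rot: [3.141, -0.002, -3.064]
ft_force: [-2.7, 6.6, -2.1]
opening: 0.249
grip_force: 30.0
```

Tracking the arc well with small forces, so I continue.

Request:
drive_tool(
  rows=[
    [[-0.0234, 0, -0.0092, 0, 0, 0, 0], [-0.0238, 0, -0.0082, 0, 0, 0, 0], [-0.0242, 0, -0.007, 0, 0, 0, 0], [-0.0245, 0, -0.006, 0, 0, 0, 0], [-0.0247, 0, -0.0048, 0, 0, 0, 0]],
  ],
)

```text
t: 7.48
eef_pos: [511.1, 326.9, 200.2]
tcp_rot: [3.141, -0.001, -3.064]
ft_force: [-3.7, 6.7, 1.2]
opening: 0.25
grip_force: 30.0
```

Request:
drive_tool(
  rows=[
    [[-0.025, 0, -0.0037, 0, 0, 0, 0], [-0.025, 0, -0.0025, 0, 0, 0, 0], [-0.025, 0, -0.0014, 0, 0, 0, 0], [-0.0252, 0, -0.0002, 0, 0, 0, 0], [-0.0251, 0, 0.0009, 0, 0, 0, 0]],
  ],
)

```text
t: 8.1
eef_pos: [542.7, 329.6, 202.5]
tcp_rot: [3.14, 0.0, -3.063]
ft_force: [-1.8, 7.5, 5.2]
opening: 0.25
grip_force: 30.0
```

Request:
drive_tool(
  rows=[
    [[-0.0251, 0, 0.0021, 0, 0, 0, 0], [-0.025, 0, 0.0032, 0, 0, 0, 0], [-0.0248, 0, 0.0043, 0, 0, 0, 0], [-0.0246, 0, 0.0055, 0, 0, 0, 0], [-0.0243, 0, 0.0066, 0, 0, 0, 0]],
  ],
)

```text
t: 8.72
eef_pos: [574.1, 332.2, 197.7]
tcp_rot: [3.139, 0.002, -3.063]
ft_force: [-0.5, 7.2, 7.1]
opening: 0.247
grip_force: 30.0
```

Request:
drive_tool(
  rows=[
    [[-0.024, 0, 0.0085, 0, 0, 0, 0], [-0.0236, 0, 0.0095, 0, 0, 0, 0], [-0.0232, 0, 0.0105, 0, 0, 0, 0], [-0.0115, 0, 0.006, 0, 0, 0, 0], [-0.0112, 0, 0.006, 0, 0, 0, 0]],
  ],
)

```text
t: 9.35
eef_pos: [598.2, 334.3, 188.4]
tcp_rot: [3.139, 0.005, -3.063]
ft_force: [3.4, 8.3, 11.3]
opening: 0.25
grip_force: 30.0
```

Request:
drive_tool(
  rows=[
    [[-0.011, 0, 0.006, 0, 0, 0, 0], [-0.011, 0, 0.006, 0, 0, 0, 0], [0, 0, 0, 0, 0, 0, 0]],
  ],
)

```text
t: 9.72
eef_pos: [603.9, 334.7, 185.4]
tcp_rot: [3.138, 0.005, -3.064]
ft_force: [3.0, 7.6, 11.1]
opening: 0.248
grip_force: 30.0
```

```bash
python3 -c "
from h import *
go([602.8,333.2,184])
p=env.read_camera('side'); cv2.imwrite('pics/c1.png',cv2.resize(p['color'][140:310,170:330],None,fx=3.5,fy=3.5,interpolation=2))
for n in ['cover_grip','handle','block']: print(n,[(w(p,d['at']).round(1),round(d['score'],2)) for d in env.place_of(n,p)[:2]])
"
```

```text
t 9.72 tcp [603.9 334.7 185.4] rot [ 3.138  0.005 -3.064] open 0.248 F [ 3.   7.6 11.1] grip 30.0
units [ 0.0047 -0.0057  0.0054]
R [[-0.997, -0.078, 0.005], [-0.078, 0.997, 0.004], [-0.005, 0.003, -1.0]]
cover_grip [(array([595.2, 333.3, 189.5]), 0.69)]
handle [(array([491.2, 324.4, 113.1]), 0.75)]
block [(array([493. , 324.6,  30. ]), 0.68)]
```

View pics/c1.png

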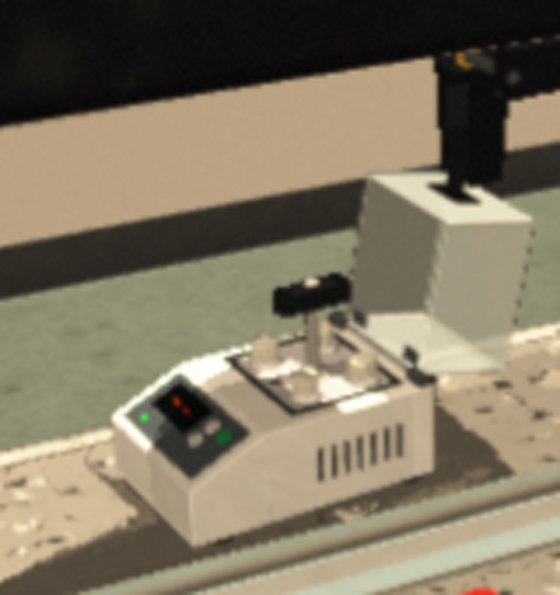

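The cover stands leaning back at about (440,260), and the handle is exposed at about (312,297). I nudge further along the arc until the stop is felt.

Request:
drive_tool(
  rows=[
    [[-0.008, 0, 0.005, 0, 0, 0, 0], [-0.008, 0, 0.005, 0, 0, 0, 0], [0, 0, 0, 0, 0, 0, 0]],
  ],
)

```text
t: 10.3
eef_pos: [607.9, 335.1, 183.0]
tcp_rot: [3.138, 0.006, -3.064]
ft_force: [3.6, 8.1, 11.5]
opening: 0.248
grip_force: 30.0
```

Request:
drive_tool(
  rows=[
    [[-0.008, 0, 0.0055, 0, 0, 0, 0], [-0.008, 0, 0.0055, 0, 0, 0, 0], [0, 0, 0, 0, 0, 0, 0]],
  ],
)

```text
t: 10.68
eef_pos: [610.2, 335.3, 181.6]
tcp_rot: [3.139, 0.002, -3.063]
ft_force: [-8.4, 5.7, 23.9]
opening: 0.247
grip_force: 30.0
```

Request:
drive_tool(
  rows=[
    [[0, 0, 0, 0, 0, 0, 0.35], [0, 0, 0, 0, 0, 0, 0.6], [0, 0, 0, 0, 0, 0, 0.6], [0, 0, -0.06, 0, 0, 0, 0.6], [0, 0, -0.16, 0, 0, 0, 0.6]],
  ],
)

```text
t: 11.3
eef_pos: [610.0, 333.7, 232.1]
tcp_rot: [-3.14, -0.003, -3.064]
ft_force: [0.3, 0.0, 1.5]
opening: 0.598
grip_force: 0.0
```

Request:
drive_tool(
  rows=[
    [[0, 0, -0.16, 0, 0, 0, 0.6], [0.1, 0, 0, 0, 0, 0, 0.6], [0.15, 0, 0, 0, 0, 0, 0.6], [0.15, 0, 0, 0, 0, 0, 0.6], [0.08, 0, 0, 0, 0, 0, 0.6]],
  ],
)

```text
t: 11.92
eef_pos: [489.4, 324.5, 273.8]
tcp_rot: [3.141, 0.001, -3.063]
ft_force: [-0.3, 0.6, 0.0]
opening: 0.601
grip_force: 0.0
```

```bash
python3 -c "
from h import *
go([490.5,324.3,114])
for c in ['side','top']:
  p=env.read_camera(c)
  for n in ['cover_grip','handle','block','vial1','vial2','vial3','vial4']: print(n,[(w(p,d['at']).round(1),round(d['score'],2)) for d in env.place_of(n,p)[:2]])
"
```

```text
t 11.93 tcp [489.4 324.5 273.8] rot [ 3.141e+00  1.000e-03 -3.063e+00] open 0.601 F [-0.3  0.6  0. ] grip 0.0
units [-0.0039 -0.0015  0.6393]
R [[-0.997, -0.078, 0.001], [-0.078, 0.997, 0.0], [-0.001, 0.0, -1.0]]
cover_grip [(array([600.8, 335.2, 185.8]), 0.67), (array([473.5, 295.1,  37.5]), 0.25)]
handle [(array([490.6, 323.9, 114.9]), 0.68)]
block [(array([490.5, 326.2,  25.7]), 0.7)]
vial1 [(array([468. , 346.1,  36. ]), 0.66), (array([473. , 293.1,  33.3]), 0.51)]
vial2 [(array([468. , 346.1,  36. ]), 0.66), (array([473. , 293.1,  33.3]), 0.51)]
vial3 [(array([468. , 346.1,  36. ]), 0.66), (array([473. , 293.1,  33.3]), 0.51)]
vial4 [(array([468. , 346.1,  36. ]), 0.66), (array([473. , 293.1,  33.3]), 0.51)]
cover_grip []
handle []
block []
vial1 []
vial2 []
vial3 []
vial4 []
```

Request:
drive_tool(
  rows=[
    [[-0.004, 0.002, 0.2, 0, 0, 0, 0.6], [0, 0, 0.2, 0, 0, 0, 0.6], [0, 0, 0.15, 0, 0, 0, 0.6], [0, 0, 0.07, 0, 0, 0, 0.6], [0, 0, 0.018, 0, 0, 0, 0.6]],
  ],
)

```text
t: 13.35
eef_pos: [491.9, 325.3, 112.7]
tcp_rot: [-3.141, -0.001, -3.063]
ft_force: [0.5, -0.4, 0.7]
opening: 0.605
grip_force: 0.0
```

```bash
python3 -c "
from h import *
go([490.5,325,114])
p=env.read_camera('side'); cv2.imwrite('pics/d1.png',cv2.resize(p['color'][170:300,190:320],None,fx=4.5,fy=4.5,interpolation=2))
"
```

```text
t 13.35 tcp [491.9 325.3 112.7] rot [-3.141e+00 -1.000e-03 -3.063e+00] open 0.605 F [ 0.5 -0.4  0.7] grip 0.0
units [ 0.0057 -0.0008 -0.005 ]
R [[-0.997, -0.078, -0.001], [-0.078, 0.997, -0.0], [0.001, -0.0, -1.0]]
```

View pics/d1.png

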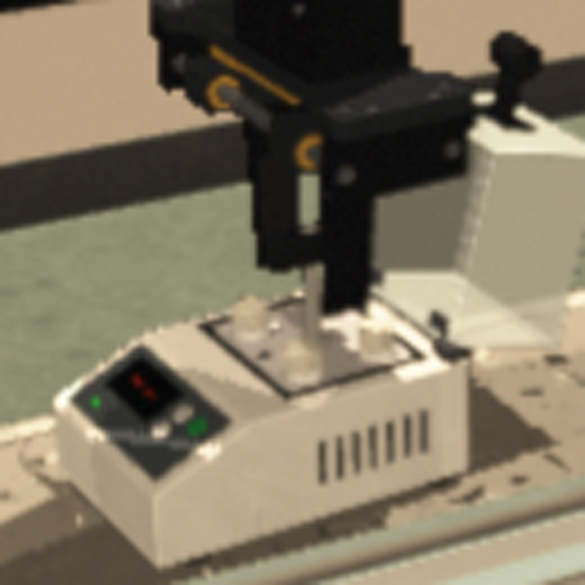

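The handle bar lies between the fingers at about (310,247), the cover stays open at about (515,90), and the vials are seated. I close on the handle.

Request:
drive_tool(
  rows=[
    [[0.004, 0, -0.004, 0, 0, 0, 0.3], [0, 0, 0, 0, 0, 0, 0], [0, 0, 0, 0, 0, 0, 0], [0, 0, 0, 0, 0, 0, 0], [0, 0, 0, 0, 0, 0, 0]],
  ],
)

```text
t: 14.02
eef_pos: [490.8, 325.1, 114.1]
tcp_rot: [-3.141, -0.0, -3.063]
ft_force: [1.0, -2.3, 3.3]
opening: 0.163
grip_force: 30.0
```

Request:
drive_tool(
  rows=[
    [[0, 0, -0.01, 0, 0, 0, 0], [0, 0, -0.015, 0, 0, 0, 0], [0, 0, -0.015, 0, 0, 0, 0], [0, 0, -0.015, 0, 0, 0, 0], [0, 0, -0.015, 0, 0, 0, 0]],
  ],
)

```text
t: 14.65
eef_pos: [490.8, 325.2, 131.8]
tcp_rot: [3.142, 0.0, -3.063]
ft_force: [-0.5, -0.7, -6.3]
opening: 0.167
grip_force: 30.0
```

Request:
drive_tool(
  rows=[
    [[0, 0, -0.02, 0, 0, 0, 0], [0, 0, -0.025, 0, 0, 0, 0], [0, 0, -0.025, 0, 0, 0, 0], [0, 0, -0.025, 0, 0, 0, 0], [0, 0, -0.025, 0, 0, 0, 0]],
  ],
)

```text
t: 15.28
eef_pos: [490.8, 325.2, 162.0]
tcp_rot: [3.142, 0.0, -3.063]
ft_force: [-0.9, -0.4, -4.8]
opening: 0.166
grip_force: 30.0
```

Request:
drive_tool(
  rows=[
    [[0, 0, -0.025, 0, 0, 0, 0], [0, 0, -0.025, 0, 0, 0, 0], [0, 0, -0.025, 0, 0, 0, 0], [0, 0, -0.025, 0, 0, 0, 0], [0, 0, -0.025, 0, 0, 0, 0]],
  ],
)

```text
t: 15.9
eef_pos: [490.8, 325.2, 193.2]
tcp_rot: [3.142, 0.0, -3.063]
ft_force: [1.0, -0.3, -5.3]
opening: 0.165
grip_force: 30.0
```

Request:
drive_tool(
  rows=[
    [[0, 0, -0.025, 0, 0, 0, 0], [0, 0, -0.025, 0, 0, 0, 0], [0, 0, -0.02, 0, 0, 0, 0], [0, 0, -0.01, 0, 0, 0, 0], [0, 0, 0, 0, 0, 0, 0]],
  ],
)

```text
t: 16.52
eef_pos: [490.8, 325.2, 212.9]
tcp_rot: [3.141, 0.0, -3.063]
ft_force: [-0.6, 0.1, -5.6]
opening: 0.166
grip_force: 30.0
```

Request:
drive_tool(
  rows=[
    [[0, 0, 0, 0, 0, 0, 0], [0, 0, 0, 0, 0, 0, 0], [0, 0, 0, 0, 0, 0, 0], [0, 0, 0, 0, 0, 0, 0]],
  ],
)

```text
t: 17.02
eef_pos: [490.8, 325.2, 212.7]
tcp_rot: [3.142, -0.0, -3.063]
ft_force: [0.1, 0.5, -4.7]
opening: 0.171
grip_force: 30.0
```

```bash
python3 -c "
from h import *
go([490.5,325,214])
p=env.read_camera('side'); cv2.imwrite('pics/e1.png',cv2.resize(p['color'][150:300,190:330],None,fx=4,fy=4,interpolation=2))
for n in ['cover_grip','handle','block']: print(n,[(w(p,d['at']).round(1),round(d['score'],2)) for d in env.place_of(n,p)[:2]])
"
```

```text
t 17.02 tcp [490.8 325.2 212.7] rot [ 3.142 -0.    -3.063] open 0.171 F [ 0.1  0.5 -4.7] grip 30.0
units [ 0.0012 -0.0006 -0.0051]
R [[-0.997, -0.078, -0.0], [-0.078, 0.997, -0.0], [0.0, 0.0, -1.0]]
cover_grip []
handle [(array([490.3, 323.9, 213.8]), 0.97)]
block [(array([494.4, 322.1, 125.6]), 0.87)]
```

View pics/e1.png

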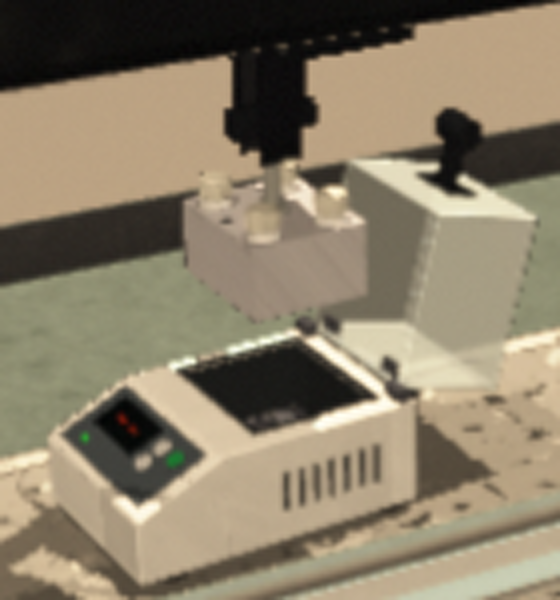

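The block, about (275,250), hangs level over the open well, about (280,385), with all four vials seated. The cover rests on its stop at about (450,250).

```bash
python3 -c "
from cell import env
print(env.job_done())"
```

```text
the job is handed in; nothing more can be done
None
```

I've handed the job in; the judge's verdict wasn't shown. The cover is open on its stop, and the block is held level about 6 cm above the well's rim, with all four vials seated.

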